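Pop the battery hatch of a bench unit

ROBOT

A 6-joint arm with a two-finger parallel gripper is mounted at the origin on the work surface. World frame = base frame: x ahead of the robot, y to its left, z up, the work surface at z = 0. Lengths are in mm, angles in degrees, forces in N, time in s.
With the tool pointing down it reaches from about 375 to 900 mm from the base axis. Payload 3.1 kg.
Tool frame: the origin (TCP) lies on the centre line of the jaws, within the pads' length; the fingertips stand 8 mm ahead of it and the grasp point (between the pads) lies 11 mm behind it; z points along the fingers, y is the direction in which the jaws open and shut (so a half turn about z gives the same grasp; the last joint's range is limited). The gripper opens to 87 mm and grips with 3 to 60 N. Pads are 19 mm wide; open, the fingers measure 117 mm over their backs; the gripper's body (75 mm by 190 mm) begins 51 mm behind the grasp point.
Start: joints at [-82.133, 30.224, 82.088, -0, 67.689, -10.227], TCP at [194.133, -594.061, 230.548] pointing down, gripper open.
Joint ranges: [-176.69, 176.69], [-43.24, 126.21], [12.49, 139.97], [-82, 262], [0, 151.66], [-163.58, 163.58]. Speed limits (degrees/s): [159.86, 159.86, 180, 180, 180, 180].

INTERFACE

Orientations are given as a 3x3 rotation matrix whose columns are the frame's x, y, z axes.
In Python, from bench import ctrl, cams, finder gives the robot as it stands.
- The arm moves only by the shell command python3 -m crank 'ROWS'. ROWS is a JSON object of lists of equal length, an entry for each row: "delta_pos": the shift along the tool's x, y, z in cm, a list of three; "turn": the turn, a rotation vector about the tool's x, y, z in degrees, a list of three; "hand": the closure, from 0 (fully open) to 1 (shut). A call has 1 to 8 rows; each row is the pose to reach, as a shift and turn from the pose commanded when the call began, along the tool's axes at that moment; what a row does not reach only later rows make up. A row lasts 1/8 s, in which the tool goes at most 62.5 mm and 10.7 degrees, less where a joint would pass 70% of its speed; a pose out of reach is approached as far as the arm can. A call with a gripper value outside its range is refused whole. The fingers move at their own pace and stop on an object; the grip force is fixed at half the most. Time passes only in rows, so rows that repeat a pose let the fingers close. It gives the time, the measured TCP pose, the force and the opening at its end, in the units of the state.
- ctrl.get_obs(): the state, without advancing time (a new reading comes with each control period).
- cams.camera(name): name is "side" or "top"; returns the picture (384x512x3 uint8, red, green, blue); there is no depth.
- cams.calibration(name): a dict with "mtx" (3x3 intrinsics, pixels), "eye" and "rotation" of the camera in the world. Camera axes: x right, y down, z forward; pixel columns grow to the right and rows downward; lengths in mm; the calibration is good to about 2 mm. A picture is of the moment at which its call begins. calibration takes no time and is no camera call.
- ctrl.job_done(): hands the job in, once; it reports no verdict.
Trained networks look in the newest picture that a camera, given by its name, has taken for a name from the list of things; names that differ only in an ending like _2 or _b are one class to them, and where a whole thing is asked for, a point or a joint stands for the part that bears it (a point fixed in the world has none). Each returns a list of dicts, best first, with "score" (0 to 1); they miss things now and then, are a little off and sometimes report something else, mostly with a low value. They report only what shows in the picture. A call takes as long as a camera call.
- finder.look_for(camera, query): "at" ([x, y, z] in mm, in world coordinates, good to about 4 mm: the middle of the surface that is visible of it).
- finder.masks_of(camera, query): "region" (384x512 bool, what is visible of it).
The state is a dict: "time_s": time; "qpos": joint angles; "joint_velocities": joint speeds; "tau": joint torques, N m; "ee_pos": TCP position; "orientation": TCP orientation; "ft_force": force on the tool from outside, world axes, zero at the start; "moment": the same for the moment, N m; "gripper_width": finger opening in mm.
Only numpy, scipy, OpenCV 4.12 (cv2) and the standard library are available. Lean on these libraries where they do the work, as an engineer would, in place of code of your own. Each camera call takes 0.05 s, during which the arm holds its last target. There are 200 camera calls.

TASK

The red hatch on the battery unit is held shut by a push-push latch: with a fingertip, press gently once on the raised black pad at its free edge, all the way in until the catch lets go, then draw back clear so that it springs fully open, and watch it for two seconds, untouched, to be sure that it stays open. Do not push the hatch down again once it has popped, leave the blue fuse hatch alone and shut, and do not lift, shove or tip the units or disturb the other things on the bench.

Things in the scene. Friction and masses are not known exactly. Their poses are not given: they have to be found in the camera images.
- battery_unit: Grey instrument box with the RED hatch (four battery cells inside). 140 x 120 x 62 mm, loose, 0.6 to 1.1 kg. Origin: centre of its underside; x points from its front (dark window, two lamps) to the hinge at the back, y along the hinge. Hatch: plate 106 x 96 x 6 mm, upper face at z = 70 mm, hinged along y at x = 52, z = 66 mm. It may be the left or the right unit.
- fuse_unit: Grey instrument box, the same but with the BLUE hatch (fuses inside). Leave it alone. 140 x 120 x 62 mm, loose, 0.6 to 1.1 kg. Origin: centre of its underside; x points from its front (dark window, two lamps) to the hinge at the back, y along the hinge. Hatch: plate 106 x 96 x 6 mm, upper face at z = 70 mm, hinged along y at x = 52, z = 66 mm. 
- battery_hatch (a joint): Angle (rad) of the red hatch. About 0 (up to 0.02) = shut, latched; positive = front edge swings up; 0.75 = fully open stop; -0.07 = hard stop, pad 6 mm in. Push-push latch: pressing the pad in by 4 mm or more (below -0.04) against 2 to 5 N trips it; let go, a spring lifts it to 0.75 in 1 s and holds it, the edge then 75 mm higher, pushing on a finger with under 3 N. A shorter press leaves it latched; pushing it fully down again usually re-latches.
- fuse_hatch (a joint): Angle (rad) of the blue hatch. About 0 (up to 0.02) = shut, latched; positive = front edge swings up; 0.75 = fully open stop; -0.07 = hard stop, pad 6 mm in. Push-push latch: pressing the pad in by 4 mm or more (below -0.04) against 2 to 5 N trips it; let go, a spring lifts it to 0.75 in 1 s and holds it, the edge then 75 mm higher, pushing on a finger with under 3 N. A shorter press leaves it latched; pushing it fully down again usually re-latches.
- battery_hatch_pad: The raised black press pad (22 mm along unit x, 34 mm along unit y, 10 mm tall) near the free edge of the red hatch, fixed to it. Origin: centre of the pad's top face. Shut: 80 mm above the bench, 38 mm in front of the unit's centre (its x = -38 mm, y = 0). Axes as the unit's when shut.
- glue_bottle: White bottle with red cap, 40 mm across, 90 mm high, standing upright, in the gap between the units, near their fronts; bystander. Origin: centre of its underside.
- screwdriver: Screwdriver 190 mm long lying along its x on the left of the bench; bystander. Origin: under its middle.
- spare_pack: Green battery pack 70 x 45 x 30 mm lying in the gap between the units; bystander. Origin: centre of its underside.
- carton: Brown cardboard carton 120 x 85 x 45 mm on the right of the bench; bystander. Origin: centre of its underside.

How it is judged (in metres and radians):
On the way, in this order (a step that is already met when the one before it is completed fails the run):
1. the red hatch is pressed in past its catch by the fingers on its black pad (value of joint battery_hatch below -0.035 rad and contact force between the fingers and battery_hatch_pad above 0.3 N), for 0.02 s.
2. the red hatch has sprung fully open and stays so untouched for 1.5 s (value of joint battery_hatch above 0.65 rad and contact force between each of the arm, the fingers and battery_unit below 0.1 N), for 1.5 s.
At the end, for the whole second after the job is handed in: The red hatch stands open by itself (joint above 0.65 rad), the blue hatch is shut (within 0.03 rad), the battery unit is flat and at rest within 25 mm of its start, the fuse unit and the four bystanders within 15 mm of theirs (value of joint battery_hatch above 0.65 rad and value of joint fuse_hatch between -0.03 and 0.03 rad and linear speed of battery_unit below 0.02 m/s and angle between each of battery_unit, fuse_unit's own z axis and vertical below 0.05 rad and distance of battery_unit from where it was at the start of the episode below 0.025 m and distance of each of fuse_unit, glue_bottle, screwdriver, spare_pack, carton from where it was at the start of the episode below 0.015 m); the robot touches nothing.
It fails at once if the red hatch is pushed down again after it has popped (value of joint battery_hatch above 0.15 rad and velocity of joint battery_hatch below -0.3 rad/s).
It fails at once if the latch is hammered instead of pressed gently (over 40 N) (contact force between the fingers and battery_unit above 40 N).
It fails at once if the blue hatch is pressed or opened (value of joint fuse_hatch above 0.06 rad or value of joint fuse_hatch below -0.03 rad).
It fails at once if a unit is lifted, tipped or shoved away (height (world z) of any of battery_unit, fuse_unit above 0.008 m or angle between any of battery_unit, fuse_unit's own z axis and vertical above 0.1 rad or distance of battery_unit from where it was at the start of the episode above 0.03 m or distance of fuse_unit from where it was at the start of the episode above 0.02 m).
It fails at once if a bystander is lifted or pushed about (distance of any of glue_bottle, screwdriver, spare_pack, carton from where it was at the start of the episode above 0.02 m).
It also fails if it takes over 35 s, if anything falls off the work surface, if the arm or the gripper's body presses on something with over 40 N, if the wrist force passes 120 N, or if a joint passes its speed limit or range.

## Working session

There is one attempt and no reset: what is moved stays moved. The work goes in short steps, Python scripts to look and compute and a shell command to move; the robot and the scene stay as the last step left them, time stands still between calls to the robot, and variables do not carry over. Pictures are saved under pics/ and viewed, about 8 in all and at most 12, crops included, and the job is handed in when it is done.

```bash
mkdir -p pics
python3 - <<'E'
from bench import ctrl,cams,finder
import cv2,numpy as np
ims=[]
for c in("top","side"):
    im=cams.camera(c); cv2.imwrite(f"pics/{c}0.png",im[:,:,::-1])
    k=cams.calibration(c); print(c,np.round(k["eye"]),np.round(k["rotation"],2).tolist(),np.round(k["mtx"]).tolist())
    for q in("battery_hatch_pad","battery_unit","fuse_unit","glue_bottle","spare_pack"):
        print(c,q,[(np.round(d["at"]).tolist(),round(d["score"],2)) for d in finder.look_for(c,q)[:3]])
    for q in("battery_hatch_pad",):
        for d in finder.masks_of(c,q)[:1]:
            r=np.argwhere(d["region"]); print("mask",r.mean(0),len(r))
    ims.append(im)
o=ctrl.get_obs();print(o["time_s"],np.round(o["ee_pos"],1),np.round(o["orientation"],3).tolist(),o["gripper_width"],o["ft_force"])
E
```

```text
top [ 382.   15. 1241.] [[-0.03, -0.99, 0.15], [-1.0, 0.03, -0.0], [0.0, -0.15, -0.99]] [[395.0, 0.0, 257.0], [0.0, 395.0, 190.0], [0.0, 0.0, 1.0]]
top battery_hatch_pad [([585.0, -223.0, 80.0], 0.67)]
top battery_unit [([616.0, -230.0, 68.0], 0.62)]
top fuse_unit [([545.0, 213.0, 70.0], 0.64)]
top glue_bottle [([446.0, -8.0, 64.0], 0.7)]
top spare_pack [([613.0, -5.0, 32.0], 0.66)]
side [-144.  658.  844.] [[-0.7, -0.42, 0.58], [-0.71, 0.43, -0.55], [-0.02, -0.8, -0.6]] [[438.0, 0.0, 261.0], [0.0, 438.0, 189.0], [0.0, 0.0, 1.0]]
side battery_hatch_pad [([584.0, -224.0, 81.0], 0.44)]
side battery_unit [([602.0, -209.0, 57.0], 0.7)]
side fuse_unit [([534.0, 230.0, 60.0], 0.85), ([581.0, -223.0, 82.0], 0.61)]
side glue_bottle [([437.0, -0.0, 50.0], 0.76)]
side spare_pack [([612.0, 5.0, 27.0], 0.56)]
mask [162.6875     302.41666667] 48
0.7 [ 194.1 -594.1  230.6] [[0.951, 0.311, 0.0], [0.311, -0.951, -0.0], [0.0, 0.0, -1.0]] 87.14701049630598 [-0.08448094 -0.22805118 -0.46945499]
```

View pics/top0.png

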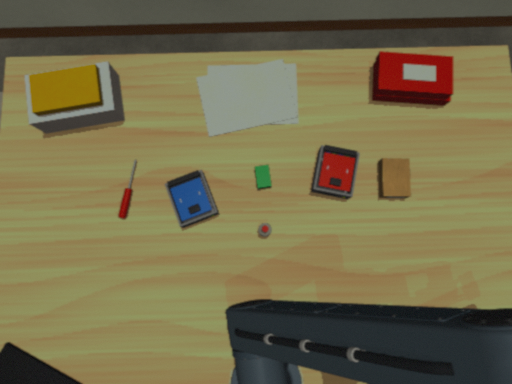

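View pics/side0.png

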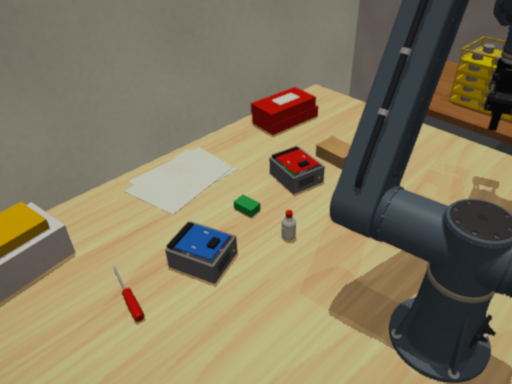

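The top view shows the red-hatch unit on the right, with its pad near (334,182) towards the robot. The side view agrees, with the pad near (302,163), so the front faces the robot. Next I'll refine the pad position and the yaw.

```bash
cat > h.py <<'E'
from bench import ctrl,cams,finder
import cv2,numpy as np
def ray(c,uv,z):
    k=cams.calibration(c); d=np.array(k["rotation"])@np.linalg.inv(k["mtx"])@np.array([uv[0],uv[1],1.]); e=np.array(k["eye"])
    return e+d*(z-e[2])/d[2]
def proj(c,p):
    k=cams.calibration(c); q=np.array(k["mtx"])@(np.array(k["rotation"]).T@(np.array(p)-k["eye"])); return q[:2]/q[2]
E
python3 - <<'E'
from h import *
im=cams.camera("top"); f=im.astype(int)
red=((f[:,:,0]>120)&(f[:,:,1]<70)&(f[:,:,2]<70)).astype(np.uint8); red[:140]=0;red[210:]=0;red[:,:300]=0;red[:,375:]=0
pts=np.array([ray("top",(u,v),70)[:2] for v,u in np.argwhere(red)],np.float32)
r=cv2.minAreaRect(pts);print("hatch",r)
full=np.zeros_like(red);cv2.fillConvexPoly(full,cv2.convexHull(np.argwhere(red)[:,::-1].astype(np.int32)),1)
dark=(f.max(2)<70)&(cv2.erode(full,np.ones((3,3)))>0)
rc=np.argwhere(dark);print(len(rc),rc.mean(0));print("pad",ray("top",rc.mean(0)[::-1],79))
pp=np.array([ray("top",(u,v),80)[:2] for v,u in rc],np.float32);print(cv2.minAreaRect(pp))
cv2.imwrite("pics/c1.png",cv2.resize(im[130:220,290:420,::-1],None,fx=5,fy=5,interpolation=cv2.INTER_CUBIC))
s=cams.camera("side");cv2.imwrite("pics/c2.png",cv2.resize(s[130:210,250:340,::-1],None,fx=6,fy=6,interpolation=cv2.INTER_CUBIC))
for c in("top","side"):print(proj(c,[585,-223,80]))
E
```

```text
hatch ((616.7000732421875, -231.2758331298828), (93.06937408447266, 102.29198455810547), 77.00784301757812)
63 [181.52380952 335.14285714]
pad [ 584.16545136 -223.23178017   79.        ]
((584.084228515625, -222.98048400878906), (28.80510711669922, 19.283605575561523), 73.17581939697266)
[335.11495371 181.19175185]
[302.97944643 163.18626233]
```

View pics/c1.png

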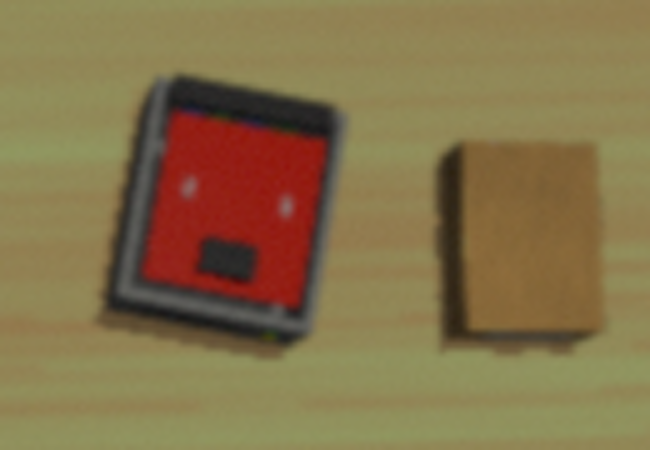

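View pics/c2.png

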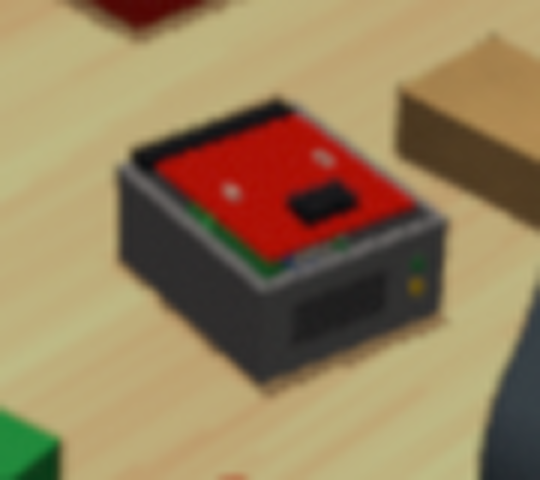

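The pad is at about (584.5, -223, 80) by my own code, and both networks agree. Unit yaw is about -13°. I'll approach at height with the gripper closing.

```bash
python3 -m crank '{"delta_pos":[[3,-1.4,0],[8,-3.8,0],[13.5,-6.4,0],[19,-9,0],[24.5,-11.6,0],[30,-14.2,0],[35.5,-16.8,0],[40,-19,0]],"turn":[[0,0,3],[0,0,7],[0,0,11],[0,0,15],[0,0,19],[0,0,23],[0,0,27],[0,0,31]],"hand":[1,1,1,1,1,1,1,1]}'
python3 - <<'E'
from h import *
o=ctrl.get_obs();R=np.array(o["orientation"]);print(np.round(R,3).tolist(),R.T@(np.array([584.5,-223,88+30])-o["ee_pos"]),o["ft_force"])
E
```

```text
time_s: 1.8
ee_pos: [517.0, -287.4, 230.8]
orientation: [[0.974, -0.225, 0.001], [-0.225, -0.974, -0.0], [0.001, 0.0, -1.0]]
ft_force: [-0.0, 0.3, -0.3]
gripper_width: 15.2
[[0.974, -0.225, 0.001], [-0.225, -0.974, -0.0], [0.001, 0.0, -1.0]] [ 51.27268611 -77.98615662 112.79718433] [-0.01807214  0.30155795 -0.34726769]
```

```bash
python3 -m crank '{"delta_pos":[[1.5,-2.5,0],[3.5,-5.5,2],[5.1,-7.8,5],[5.1,-7.8,9],[5.1,-7.8,11.3],[5.1,-7.8,11.3],[5.1,-7.8,11.3]],"turn":[[0,0,0],[0,0,0],[0,0,0],[0,0,0],[0,0,0],[0,0,0],[0,0,0]],"hand":[1,1,1,1,1,1,1]}'
python3 - <<'E'
from h import *
o=ctrl.get_obs();R=np.array(o["orientation"]);print(R.T@(np.array([584.5,-223,88])-o["ee_pos"]),o["ft_force"])
t=cams.camera("top");s=cams.camera("side")
a=cv2.resize(t[130:230,280:400,::-1],(480,400),interpolation=cv2.INTER_CUBIC);b=cv2.resize(s[110:210,245:320,::-1],(300,400),interpolation=cv2.INTER_CUBIC)
cv2.imwrite("pics/n1.png",np.hstack([a,b]))
p=np.array(o["ee_pos"])-[0,0,8]
print([proj("side",p),proj("side",[584.5,-223,80])])
E
```

```text
time_s: 2.68
ee_pos: [583.2, -225.1, 118.5]
orientation: [[0.975, -0.224, 0.002], [-0.224, -0.975, -0.001], [0.002, 0.001, -1.0]]
ft_force: [0.2, -0.8, -0.1]
gripper_width: 0.6
[ 0.74274252 -2.39015273 30.52250458] [ 0.17360518 -0.8461515  -0.070115  ]
[array([304.27072822, 154.89108984]), array([303.10059071, 163.24811998])]
```

View pics/n1.png

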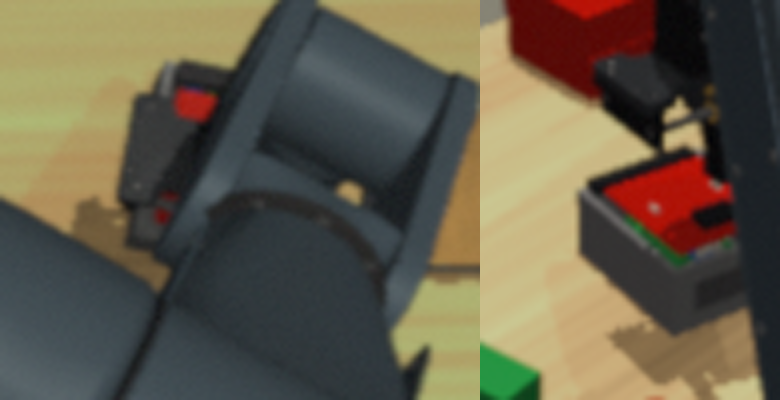

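The side crop shows the fingertip at about (304,156), right above the pad at (304,164), which matches the projection. The top view is blocked by the arm. I'll correct y by 2 mm and descend gently.

```bash
python3 -m crank '{"delta_pos":[[0,-0.2,1],[0,-0.2,1.8],[0,-0.2,2.3],[0,-0.2,2.6],[0,-0.2,2.7],[0,-0.2,2.8],[0,-0.2,2.9],[0,-0.2,3.0]],"turn":[[0,0,0],[0,0,0],[0,0,0],[0,0,0],[0,0,0],[0,0,0],[0,0,0],[0,0,0]],"hand":[1,1,1,1,1,1,1,1]}'; python3 -m crank '{"delta_pos":[[0,0,0.1],[0,0,0.15],[0,0,0.2]],"turn":[[0,0,0],[0,0,0],[0,0,0]],"hand":[1,1,1]}'
```

```text
time_s: 3.78
ee_pos: [582.8, -222.7, 87.8]
orientation: [[0.975, -0.223, -0.0], [-0.223, -0.975, -0.0], [-0.0, 0.0, -1.0]]
ft_force: [-1.2, -0.2, 2.0]
gripper_width: 0.5
time_s: 4.15
ee_pos: [582.8, -222.6, 85.5]
orientation: [[0.975, -0.223, -0.0], [-0.223, -0.975, 0.0], [-0.0, -0.0, -1.0]]
ft_force: [-1.9, -0.4, 1.9]
gripper_width: 0.4
```

```bash
python3 -m crank '{"delta_pos":[[0,0,0.07],[0,0,0.14],[0,0,0.2]],"turn":[[0,0,0],[0,0,0],[0,0,0]],"hand":[1,1,1]}'; python3 -m crank '{"delta_pos":[[0,0,0.05],[0,0,0.1]],"turn":[[0,0,0],[0,0,0]],"hand":[1,1]}'
```

```text
time_s: 4.53
ee_pos: [582.9, -222.6, 83.5]
orientation: [[0.975, -0.223, -0.0], [-0.223, -0.975, 0.0], [-0.0, -0.0, -1.0]]
ft_force: [-1.9, -0.9, 2.1]
gripper_width: 0.4
time_s: 4.78
ee_pos: [582.9, -222.6, 82.5]
orientation: [[0.975, -0.223, -0.0], [-0.223, -0.975, 0.0], [-0.0, -0.0, -1.0]]
ft_force: [-1.3, -0.1, 2.7]
gripper_width: 0.3
```

```bash
for i in 1 ; do python3 -m crank '{"delta_pos":[[0,0,0.05],[0,0,0.05]],"turn":[[0,0,0],[0,0,0]],"hand":[1,1]}'; python3 -m crank '{"delta_pos":[[0,0,0.05],[0,0,0.05]],"turn":[[0,0,0],[0,0,0]],"hand":[1,1]}'; done
```

```text
time_s: 5.03
ee_pos: [582.9, -222.6, 82.2]
orientation: [[0.975, -0.223, -0.0], [-0.223, -0.975, 0.0], [-0.0, -0.0, -1.0]]
ft_force: [-2.0, -0.5, 3.8]
gripper_width: 0.6
time_s: 5.28
ee_pos: [582.8, -222.6, 81.9]
orientation: [[0.975, -0.223, -0.0], [-0.223, -0.975, 0.0], [-0.0, 0.0, -1.0]]
ft_force: [-2.4, 0.5, 5.9]
gripper_width: 0.4
```

Force is rising and the tool is stalling about 6 mm in, so this is the hard stop. I'll draw back.

```bash
python3 -m crank '{"delta_pos":[[0,0,-4],[-1,0,-9],[-4,0,-14],[-8,0,-18],[-12,0,-20],[-16,0,-20],[-16,0,-20],[-16,0,-20]],"turn":[[0,0,0],[0,0,0],[0,0,0],[0,0,0],[0,0,0],[0,0,0],[0,0,0],[0,0,0]],"hand":[1,1,1,1,1,1,1,1]}'
python3 - <<'E'
from h import *
t=cams.camera("top");s=cams.camera("side")
a=cv2.resize(t[130:230,280:400,::-1],(480,400),interpolation=cv2.INTER_CUBIC);b=cv2.resize(s[110:210,245:320,::-1],(300,400),interpolation=cv2.INTER_CUBIC)
cv2.imwrite("pics/n2.png",np.hstack([a,b]))
for c in("top","side"):
  print([(np.round(d["at"]).tolist(),round(d["score"],2)) for d in finder.look_for(c,"battery_hatch_pad")[:2]])
E
```

```text
time_s: 6.28
ee_pos: [428.1, -187.6, 281.8]
orientation: [[0.975, -0.224, 0.002], [-0.224, -0.975, -0.001], [0.003, 0.001, -1.0]]
ft_force: [0.2, -1.8, -0.6]
gripper_width: 0.3
[([556.0, 422.0, 24.0], 0.47), ([611.0, -231.0, 141.0], 0.44)]
[]
```

View pics/n2.png

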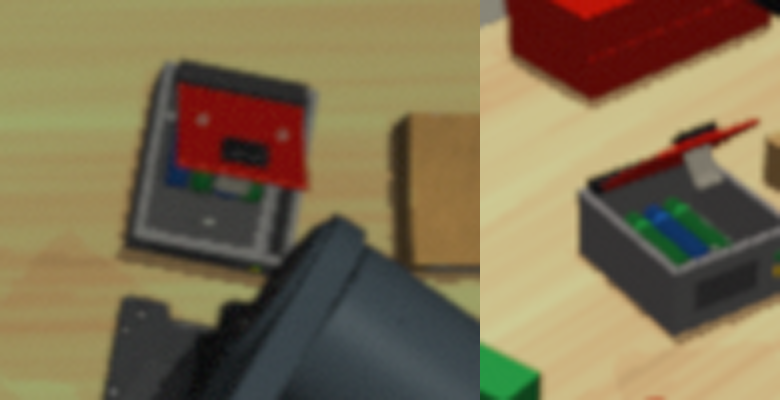

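The hatch is up, with the pad at about z = 141 (137 expected fully open). In the top crop the plate's free edge is near (240,175), and the cells show inside. Next I'll hold still for over two seconds and look again.

```bash
for i in 1 2 3; do python3 -m crank '{"delta_pos":[[0,0,0],[0,0,0],[0,0,0],[0,0,0],[0,0,0],[0,0,0],[0,0,0],[0,0,0]],"turn":[[0,0,0],[0,0,0],[0,0,0],[0,0,0],[0,0,0],[0,0,0],[0,0,0],[0,0,0]],"hand":[1,1,1,1,1,1,1,1]}' | egrep "time|force"; done
python3 - <<'E'
from h import *
t=cams.camera("top");s=cams.camera("side")
a=cv2.resize(t[140:240,150:400,::-1],(750,300),interpolation=cv2.INTER_CUBIC);b=cv2.resize(s[110:290,90:340,::-1],(417,300),interpolation=cv2.INTER_CUBIC)
cv2.imwrite("pics/n3.png",np.vstack([a,np.hstack([b,np.zeros((300,333,3),np.uint8)])]))
for q in("battery_hatch_pad","fuse_unit","glue_bottle","spare_pack","battery_unit"):
  print(q,[(np.round(d["at"]).tolist(),round(d["score"],2)) for d in finder.look_for("top",q)[:2]])
E
```

```text
time_s: 7.48
ft_force: [1.0, -0.0, 0.2]
time_s: 8.48
ft_force: [0.2, 0.0, 0.1]
time_s: 9.48
ft_force: [-0.2, -0.0, -0.2]
battery_hatch_pad [([614.0, -228.0, 139.0], 0.55)]
fuse_unit [([547.0, 213.0, 74.0], 0.87)]
glue_bottle []
spare_pack [([613.0, -1.0, 31.0], 0.55)]
battery_unit [([609.0, -226.0, 59.0], 0.62)]
```

View pics/n3.png

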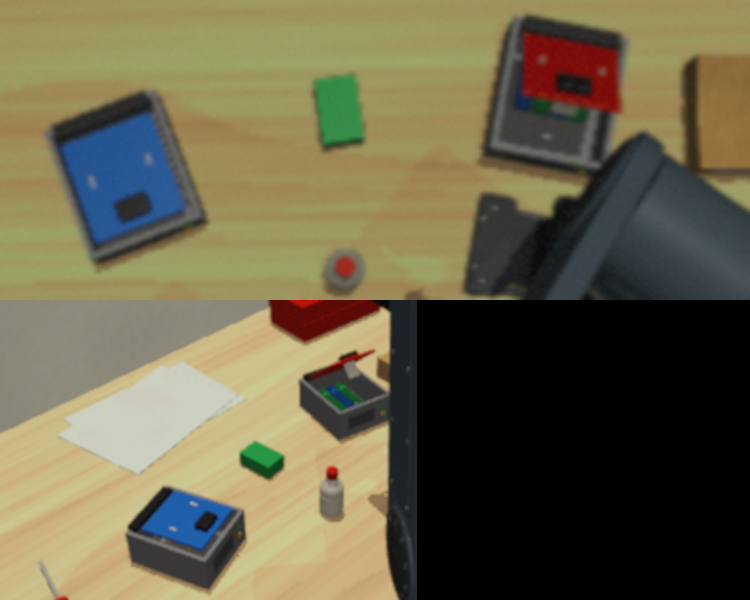

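The red hatch is still open (pad at crop (573,84), z about 139). The blue hatch is shut (pad at (132,207)), and the bottle and green pack are in place.

```bash
python3 -c "
from bench import ctrl
print(ctrl.job_done())"
```

```text
the job is handed in; nothing more can be done
None
```

I pressed the red hatch's black pad once with the closed fingertips, about 6 mm in to its stop. The force was about 6 N when I stopped. I then drew back up and away, and the hatch sprang open; I handed the job in at about 9.5 s.

**Red hatch:** it was open straight after I drew back and still open 3 s later, with nothing touching it. The pad height measured about 141 mm, then 139 mm, against about 137 mm expected for fully open. The wrist force was near zero.

**Everything else:** in the last picture the blue hatch is shut and the fuse unit, bottle and green pack look undisturbed. The network's positions for the fuse unit and the green pack were within about 5 mm of the start.

**Gaps in the checks:**
- The network missed the bottle in the last top picture, though it is plainly visible there.
- It also gave one false hit for the pad, near (556, 422), in the picture taken right after the release.
- I did not measure the screwdriver or carton again; the arm never went low near either.
- The battery unit's reported position shifted about 10 mm from the first look. I put this down to the open hatch changing which surface shows, and the unit looks unmoved in the pictures, but I did not measure it separately.

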